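# Snap the draw hook onto the cooler tray's pull eye and draw the tray out

## Robot

A 7-joint arm with a two-finger parallel gripper is mounted at the origin on the work surface. World frame = base frame: x ahead of the robot, y to its left, z up, the work surface at z = 0. Lengths are in mm, angles in rad, forces in N, time in s.
With the tool pointing down it reaches from about 400 to 875 mm from the base axis. Payload 19.3 kg.
Tool frame: the origin (TCP) lies at the very end of the fingers, on their centre line; the grasp point (between the pads) lies 19 mm behind it (grip_point_offset is the z of the grasp point in the tool frame, in mm); z points along the fingers, y is the line along which they close (so a half turn about z gives the same grasp; the last joint's range is limited). The gripper opens to 85 mm and grips with 20 to 120 N. Pads are 22 mm wide; open, the fingers measure 114 mm over their backs; the gripper's body (76 mm by 85 mm) begins 54 mm behind the grasp point. The pads swing forward as they close: fully open they stand 13 mm farther back than shut.
Start: joints at [-1.273, 0.521, -0.036, 1.599, 0.021, 1.021, -0.113], TCP at [224.745, 583.185, 231.291] pointing down, gripper open.
Joint ranges: [-2.91, 2.91], [-0.3, 2.13], [-1.5, 1.42], [0.17, 2.43], [-1.26, 4.41], [0.16, 1.93], [-2.52, 2.52]. Speed limits (rad/s): [1.89, 1.89, 2.39, 2.39, 3.01, 3.01, 3.01].

## Interface

Orientations are given as a 3x3 rotation matrix whose columns are the frame's x, y, z axes.
In Python, from workcell import movep, movel, goto_joints, open_gripper, clamp, wait, inverse_kinematics, read_state, camera, PlanningError, finish_job, grip_point_offset gives the robot as it stands. Calls block until the motion is done:
- movep(position, orientation): joint-space move of the TCP to a pose.
- movel(position, frame=None, max_speed=150, guard=None): straight line of the TCP; frame=None keeps the orientation; max_speed is the mean speed in mm/s. With guard (N) it stops when the force on the tool has changed by that much, and returns True; else False.
- goto_joints(angles): joint-space move.
- open_gripper() and clamp(): open the fingers fully, or close them until they stop; the grip force is fixed at half the most.
- wait(seconds).
- inverse_kinematics(position, orientation): joint angles nearest the present ones, or None.
- read_state(): the state.
- camera(name): name is "side" or "top" or "wrist"; returns a dict with "image" (384x512x3 uint8, blue, green, red), "range_z" (384x512 float32, mm along the optical axis (not along the pixel's ray), 0 where there is no reading), "fx", "fy", "cx", "cy" (pixels), "cam_to_world" (4x4, takes a point from camera to world coordinates). Camera axes: x right, y up, looking along -z (the intrinsics and any distortion apply to the point x, -y, -z); pixel columns grow to the right and rows downward; lengths in mm; the calibration is good to about 2 mm. The wrist camera is an equidistant fisheye: a pixel r from the principal point sees the ray r / f radians off the axis. A picture is of the moment at which its call begins.
A pose or a line that the arm cannot do raises PlanningError and nothing moves.
- finish_job(): hands the job in; it is judged then, once.
The state is a dict: "time": time; "qpos": joint angles; "qvel": joint speeds; "joint_efforts": joint torques, N m; "eef_pos": TCP position; "tool_rot": TCP orientation; "ft_force": force on the tool from outside, world axes, zero at the start; "torque": the same for the moment, N m; "finger_gap": finger opening in mm; "gripper_force": force on a finger pad.
Only numpy, scipy, OpenCV 4.12 (cv2) and the standard library are available. Lean on these libraries where they do the work, as an engineer would, in place of code of your own. Each camera call takes 0.05 s, during which the arm holds its last target. There are 200 camera calls.

## Task

Take the snap hook from its holder by its grip and press it straight down over the pull eye of the cooler's tray until the sprung gate has given way, the bar is inside and the gate has snapped shut behind it. Then draw the tray out by the hook to its stop, gently (never more than about 20 N on the eye) and without touching cooler or tray with the hand, and leave the hook clipped on the eye. Leave the other things on the bench where they are.

Things in the scene. Friction and masses are not known exactly. Their poses are not given: they have to be found in the camera images.
- hook: Snap hook, upright in its holder, 94 mm tall, 44 mm along its x, 14 mm thick along y, about 130 g. Origin: centre of its underside, z up. Steel frame like an upside-down U: round-toed legs from 12 to 22 mm either side of the middle, mouth 24 mm wide open downward, crosspiece z = 39 to 51 mm. A gate bar closes the mouth at z = 3.5 to 8.5 mm.
- grip (a point): Point to grip, 80 mm above the hook's underside, in its black plastic grip: 28 mm (x) by 14 mm (y), z = 51 to 94 mm. Grip it across y from above; 70 N holds it. Lower than this the fingertips would later meet the eye. Axes as the hook's.
- holder: Fixed holder of the hook, foot plate 100 by 75 by 5 mm; origin: centre of its underside, axes as the hook's. Its pocket is 40 mm high with 1 to 3 mm play: draw the hook straight up out of it.
- gate (a joint): Sprung gate: 0 shut, 1.5 rad fully up into the hook; hinged at hook x = -11, z = 6 mm, free end at x = +11. The eye's bar pressing on it from below needs 5 to 10 N; it passes and the gate snaps shut (force drops to nothing) 27 to 32 mm after first touch; at about 35 mm the crosspiece lands hard. Bar best at hook x = 0 to +6 mm; below -3 it cannot pass; on a toe it jams hard.
- pocket (a point): Point in the hook 35 mm above its underside on its middle line: where the centre of the eye's bar lies when the crosspiece rests on the bar. Axes as the hook's.
- cooler: Bench cooler, fixed, white box 220 by 220 by 106 mm with a sliding tray; the tray's front block (90 by 90 mm, top 40 mm above the bench) with the pull eye projects towards the robot. Origin: on the bench straight below the eye of the shut tray, 55 mm in front of the box; x points to the box, whose centre is at x = 165 mm. What it carries (tray, eye) counts as cooler.
- eye_foot (a point): Top of the tray's front block, midway between the eye's legs; x to the cooler's back, y along the eye's bar, z up. Eye: upside-down U of 8 mm round steel, legs 44 mm apart, 47 mm in front of the tray's panel (top 44 mm above this point). The level bar is straight above this point, its centre 51 to 107 mm up: the stem is adjustable, the height not measured; feel or see it.
- tray (a joint): How far the tray is drawn out of the cooler: 0 shut, 0.12 m at its rigid stop. It slides along the cooler's -x, stays where it is left, and needs about 4 to 6 N.
- tube_block: The green tube block, a bystander to be left alone; origin at the centre of its underside.
- reagent: The white bottle, a bystander to be left alone; origin at the centre of its underside.
- jar: The jar, a bystander to be left alone; origin at the centre of its underside.
- beaker: The beaker, a bystander to be left alone; origin at the centre of its underside.
- tip_box: The tip box, a bystander to be left alone; origin at the centre of its underside.
- pipette: The pipette, a bystander to be left alone; origin at the centre of its underside.
- stopper: The rubber stopper, a bystander to be left alone; origin at the centre of its underside.

How it is judged (in metres and radians):
On the way, in this order (a step that is already met when the one before it is completed fails the run):
1. the gate is pressed well open against the eye (value of joint gate above 0.5 rad and contact force between hook and cooler above 1 N), for 0.05 s.
2. the bar is inside the hook and the gate is shut behind it (x of pocket in the frame of eye_foot between -0.018 and 0.018 m and y of pocket in the frame of eye_foot between -0.022 and 0.022 m and z of pocket in the frame of eye_foot between 0.03 and 0.138 m and value of joint gate below 0.15 rad and angle between the y axis of hook and the y axis of eye_foot, either way round below 0.6 rad), for 0.2 s.
3. the tray is drawn out to its stop, the hook clipped on (x of pocket in the frame of eye_foot between -0.018 and 0.018 m and y of pocket in the frame of eye_foot between -0.022 and 0.022 m and z of pocket in the frame of eye_foot between 0.03 and 0.112 m and value of joint gate below 0.15 rad and angle between the y axis of hook and the y axis of eye_foot, either way round below 0.6 rad and value of joint tray above 0.11 m), for 0.2 s.
At the end, for the whole second after the job is handed in: Tray out at least 110 of its 120 mm; hook at rest on the eye, bar inside (pocket within 18 mm in x, 22 mm in y of the eye's middle, 30 to 112 mm above its foot; y axes within 0.6 rad), gate shut to 0.15 rad, hand has let go (all of step 3 and linear speed of hook below 0.02 m/s and contact force between hook and the fingers below 0.1 N); the robot touches nothing.
It fails at once if the eye or cooler is loaded with more than 22 N by the hook (contact force between hook and cooler above 22 N).
It fails at once if the hand or arm pushes on the cooler, tray or eye (over 2 N) (contact force between any of the fingers, the arm and cooler above 2 N).
It fails at once if a bystander is moved more than 30 mm (distance of any of tube_block, reagent, jar, beaker, tip_box, pipette, stopper from where it was at the start of the episode above 0.03 m).
It also fails if it takes over 64 s, if anything falls off the work surface, if the arm or the gripper's body presses on something with over 40 N, if the wrist force passes 120 N, or if a joint passes its speed limit or range.

## Working session

There is one attempt and no reset: what is moved stays moved. The work goes in short steps, each a Python script; the robot and the scene stay as the last script left them, time stands still between calls to the robot, and variables do not carry over. Pictures are saved under pics/ and viewed, at most 10 in all, crops included, and the job is handed in when it is done.

```bash
mkdir -p pics; ls; cat > h.py <<'E'
import numpy as np, cv2
from workcell import *
def snap(n):
    c=camera(n); np.savez(f'{n}.npz',**{k:np.asarray(v) for k,v in c.items()}); return c
def cloud(c):
    # world points from range for pinhole camera
    z=c['range_z']; v,u=np.mgrid[:z.shape[0],:z.shape[1]]
    p=np.stack([(u-c['cx'])/c['fx']*z,-(v-c['cy'])/c['fy']*z,-z,np.ones_like(z)],-1)
    return (p@np.asarray(c['cam_to_world']).T)[...,:3]
E
python3 - <<'E'
from h import *
t=snap('top');s=snap('side')
for n,c in(('top',t),('side',s)):
    print(n,c['fx'],c['cx'],c['cy'],np.round(c['cam_to_world'],3).tolist(),(c['range_z']>0).mean())
    cv2.imwrite(f'pics/{n}1.png',cv2.resize(c['image'],(800,600),interpolation=cv2.INTER_CUBIC))
print(read_state()['ft_force'],read_state()['time'],grip_point_offset,[k for k in t])
E
```

```text
pics
top 349.9313024313505 253.69630478329572 193.47480738828332 [[-0.022, 0.996, -0.082, 454.377], [-1.0, -0.021, 0.011, 24.518], [0.009, 0.083, 0.997, 1006.03], [0.0, 0.0, 0.0, 1.0]] 0.996002197265625
side 491.53894452038617 255.47286038162636 195.6483153335332 [[0.866, 0.305, -0.395, -41.861], [-0.499, 0.546, -0.673, -986.38], [0.011, 0.78, 0.626, 1017.115], [0.0, 0.0, 0.0, 1.0]] 0.9927317301432291
[ 1.3242888  -0.1795506   0.15846953] 0.1 -18.700000000000003 ['image', 'range_z', 'fx', 'fy', 'cx', 'cy', 'cam_to_world']
```

View pics/top1.png

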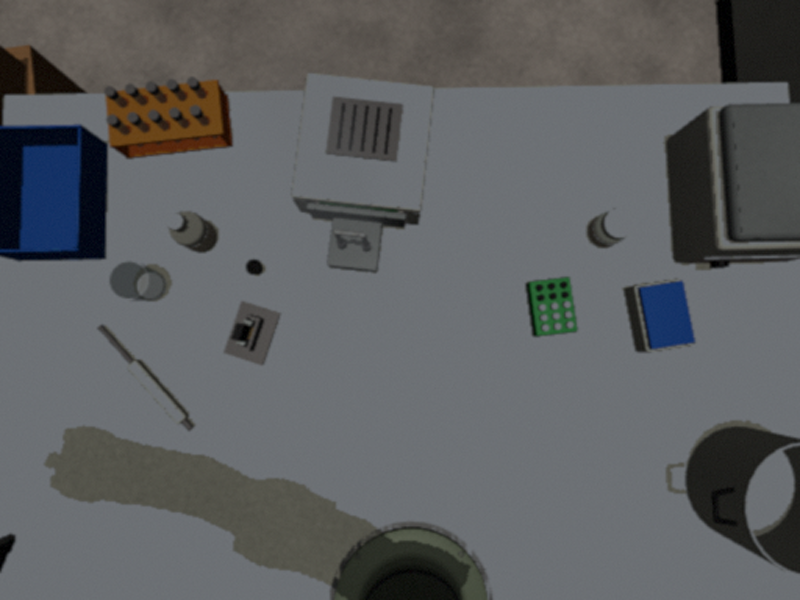

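View pics/side1.png

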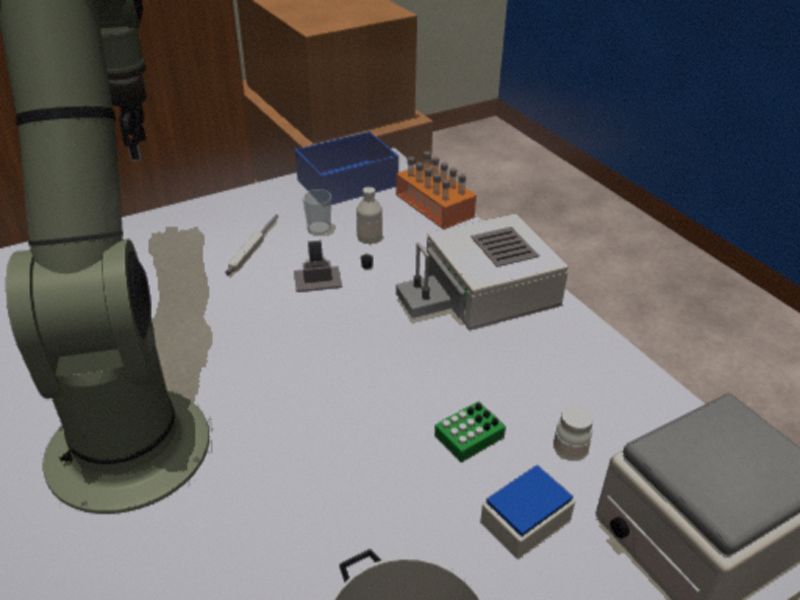

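The top view shows the holder plate near (252,333), with the dark grip at (243,333). The eye is near (353,240) on the tray block (355,245). The side view shows the grip at (316,250) and the eye bar near (420,247). I'll measure both from depth.

```bash
python3 - <<'E'
from h import *
for n in('top','side'):
    c=dict(np.load(n+'.npz')); P=cloud(c); s=512/800
    boxes={'top':{'hook':(215,290,280,375),'eye':(320,215,390,275)},'side':{'hook':(290,230,345,295),'eye':(392,225,460,322)}}[n]
    for k,b in boxes.items():
        x0,y0,x1,y1=[int(i*s) for i in b]
        Q=P[y0:y1,x0:x1].reshape(-1,3); I=c['image'][y0:y1,x0:x1].reshape(-1,3)
        print(n,k,'zhist',np.histogram(Q[:,2],np.arange(-10,170,5))[0].tolist())
        if k=='hook':
            m=(Q[:,2]>84)
            print(' grip top',Q[m].mean(0).round(1),cv2.minAreaRect(Q[m][:,:2].astype(np.float32)),m.sum(),np.percentile(Q[m][:,2],[50,90]))
            if n=='top':
                m=(Q[:,2]>2.5)&(Q[:,2]<12); print(' plate',cv2.minAreaRect(Q[m][:,:2].astype(np.float32)))
        else:
            m=Q[:,2]>60; print(' eye',cv2.minAreaRect(Q[m][:,:2].astype(np.float32)),m.sum()); print(Q[m][np.argsort(-Q[m][:,2])][:25:2].round(0).tolist())
            if n=='top':
                m=(Q[:,2]>33)&(Q[:,2]<46); print(' block',cv2.minAreaRect(Q[m][:,:2].astype(np.float32)))
                m=(P[...,2]>95)&(P[...,2]<118)&(P[...,0]>600)&(abs(P[...,1]-100)<180); q=P[m]; print(' box',cv2.minAreaRect(q[:,:2].astype(np.float32)),np.median(q[:,2]))
# crops
t=dict(np.load('top.npz'))['image'];s=dict(np.load('side.npz'))['image']
a=cv2.resize(t[125:245,130:260],(520,480)) ; 
cv2.imwrite('pics/crop.png',np.hstack([cv2.resize(t[130:240,135:260],(400,352)),cv2.resize(s[135:215,180:310],(400,352))]))
E
```

```text
top hook zhist [2, 706, 964, 312, 14, 14, 8, 11, 16, 50, 48, 9, 19, 21, 5, 6, 5, 7, 6, 5, 8, 48, 14, 0, 0, 0, 0, 0, 0, 0, 0, 0, 0, 0, 0]
 grip top [481.9 243.5 222.9] ((464.14056396484375, 158.0264892578125), (266.1812438964844, 28.75801658630371), 79.65103149414062) 87 [  98.73471275 1006.03046253]
 plate ((490.57861328125, 289.2118225097656), (116.924560546875, 154.1706085205078), 88.68981170654297)
top eye zhist [1, 236, 283, 2, 2, 8, 19, 12, 25, 438, 415, 30, 25, 16, 51, 20, 19, 16, 30, 9, 3, 2, 2, 2, 3, 2, 3, 2, 2, 3, 4, 47, 16, 0, 0]
 eye ((572.4476318359375, 76.10276794433594), (236.87074279785156, 101.48458862304688), 0.40822944045066833) 243
[[454.0, 25.0, 1006.0], [454.0, 25.0, 1006.0], [454.0, 25.0, 1006.0], [454.0, 25.0, 1006.0], [639.0, 91.0, 153.0], [640.0, 111.0, 152.0], [632.0, 69.0, 152.0], [642.0, 103.0, 151.0], [637.0, 71.0, 151.0], [638.0, 98.0, 151.0], [637.0, 76.0, 150.0], [643.0, 106.0, 150.0], [635.0, 99.0, 150.0]]
 block ((642.3939208984375, 94.0928955078125), (124.53225708007812, 88.07192993164062), 82.25092315673828)
 box ((774.1613159179688, 70.17764282226
[... 258 characters left out ...]
 ((219.70755004882812, -345.17022705078125), (1384.74658203125, 27.361865997314453), 66.67604064941406) 56 [ 95.85238729 102.38871092]
side eye zhist [70, 662, 387, 13, 21, 42, 51, 56, 67, 270, 159, 58, 52, 45, 53, 32, 35, 45, 98, 29, 15, 44, 191, 142, 9, 11, 6, 7, 8, 7, 8, 19, 5, 0, 0]
 eye ((362.484619140625, -402.758544921875), (1419.0838623046875, 90.43221282958984), 57.357521057128906) 774
[[-42.0, -986.0, 1017.0], [-42.0, -986.0, 1017.0], [-42.0, -986.0, 1017.0], [-42.0, -986.0, 1017.0], [-42.0, -986.0, 1017.0], [630.0, 60.0, 154.0], [635.0, 92.0, 151.0], [642.0, 97.0, 150.0], [637.0, 59.0, 149.0], [637.0, 77.0, 148.0], [640.0, 70.0, 148.0], [636.0, 86.0, 147.0], [642.0, 109.0, 147.0]]
```

View pics/crop.png

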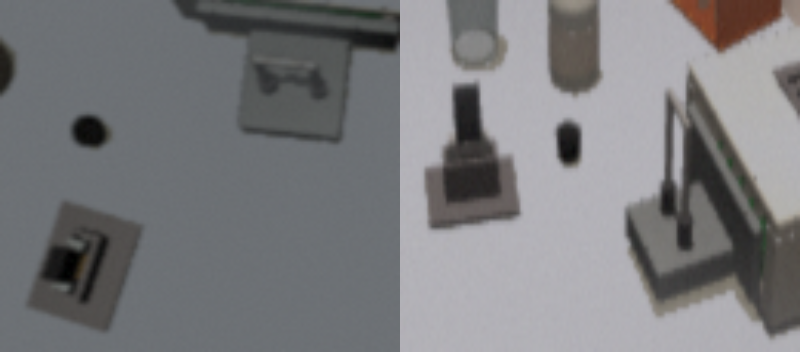

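The crop shows the upright hook in its pocket, with the plate's long side about 20° off world x, and the eye bar roughly along world y at about 150 mm height. Next I'll fit the outlines.

```bash
cat >> h.py <<'E'
def rays(c,uv,z):
    """pinhole pixels -> world points on plane z"""
    uv=np.asarray(uv,float).reshape(-1,2);T=np.asarray(c['cam_to_world'])
    d=np.c_[(uv[:,0]-c['cx'])/c['fx'],-(uv[:,1]-c['cy'])/c['fy'],-np.ones(len(uv))]@T[:3,:3].T
    return T[:3,3]+d*((z-T[2,3])/d[:,2])[:,None]
E
python3 - <<'E'
from h import *
c=dict(np.load('top.npz')); P=cloud(c); img=c['image'].astype(int)
for nm,(u,v) in {'plate':(165,225),'plate2':(170,197),'bench':(200,230),'block':(222,168),'grip':(154,213)}.items(): print(nm,img[v,u])
def fit(mask,z,nm):
    cs,_=cv2.findContours(mask.astype(np.uint8),cv2.RETR_EXTERNAL,cv2.CHAIN_APPROX_NONE)
    k=max(cs,key=cv2.contourArea)[:,0]; w=rays(c,k,z)[:,:2].astype(np.float32); r=cv2.minAreaRect(w); print(nm,r,cv2.boxPoints(r).round(0).tolist())
bench=cv2.medianBlur(c['image'],31).astype(int)
warm=img[...,0]-img[...,2]   # B-R; bench bluish
m=np.zeros(warm.shape,bool); m[185:235,140:182]=True
med=np.median(warm[225:250,190:230]);print('bench B-R',med)
fit(m&((warm<med-6)|(img.sum(2)<150)),5,'plate')
m[:]=0;m[139:175,205:247]=True
g=img.sum(2);print(np.median(g[225:250,190:230]),np.median(g[160:170,215:235]))
fit(m&(g<np.median(g[225:250,190:230])*.88),40,'block')
Q=P.reshape(-1,3)
def sel(lo,hi,x,y,r): return Q[(Q[:,2]>lo)&(Q[:,2]<hi)&(np.hypot(Q[:,0]-x,Q[:,1]-y)<r)]
g=sel(91,108,482,243,45); print('grip top',g.mean(0),np.median(g,0),cv2.minAreaRect(g[:,:2].astype(np.float32)),len(g))
Sd=cloud(dict(np.load('side.npz'))).reshape(-1,3)
for nm,R in(('top',Q),('side',Sd)):
    b=R[(R[:,2]>138)&(R[:,2]<165)&(np.hypot(R[:,0]-638,R[:,1]-88)<40)]
    print(nm,'bar',len(b),np.median(b,0),cv2.fitLine(b[:,:2].astype(np.float32),cv2.DIST_HUBER,0,.01,.01).ravel(),b.min(0),b.max(0),cv2.minAreaRect(b[:,:2].astype(np.float32)))
    b=R[(R[:,2]>88)&(R[:,2]<108)&(np.hypot(R[:,0]-485,R[:,1]-245)<60)]; print(nm,'grip',len(b),b.min(0),b.max(0),np.median(b,0))
    b=R[(R[:,2]>100)&(R[:,2]<112)&(abs(R[:,0]-800)<120)&(abs(R[:,1]-80)<150)]; print('box',cv2.minAreaRect(b[:,:2].astype(np.float32)))
E
```

```text
plate [76 78 81]
plate2 [89 90 90]
bench [117 112 109]
block [91 92 89]
grip [13 15 14]
bench B-R 8.0
plate ((488.01824951171875, 278.61273193359375), (75.90351867675781, 100.19293975830078), 70.56131744384766) [[428.0, 259.0], [523.0, 226.0], [548.0, 298.0], [453.0, 331.0]]
338.0 269.0
block ((639.7557373046875, 90.33649444580078), (114.89420318603516, 98.98851776123047), 88.89861297607422) [[589.0, 34.0], [688.0, 32.0], [690.0, 147.0], [591.0, 149.0]]
grip top [486.66420313 278.36085462  98.33982675] [486.933315   278.12873623  98.65005315] ((486.5677795410156, 279.2926940917969), (13.489455223083496, 27.677478790283203), 70.26294708251953) 65
top bar 69 [637.29997817  88.48220085 148.63979798] [1.4218767e-01 9.8983973e-01 6.3708270e+02 8.8093483e+01] [630.59090331  63.89682845 139.0630433 ] [642.91320067 113.92794828 153.11047768] ((637.718505859375, 88.90560150146484), (50.6635856628418, 7.8779616355896), 81.92933654785156)
top grip 72 [471.46475705 268.85126186  88.520368  ] [499.92282682 290.99013196 102.11107856] [486.76944401 278.14319201  98.64968528]
box ((805.22998046875, 66.30624389648438), (220.16941833496094, 220.6577606201172), 82.52167510986328)
side bar 35 [637.64190653  81.52377946 146.56989844] [1.5412374e-01 9.8805153e-01 6.3746149e+02 8.1509865e+01] [629.7949348   58.54215233 138.69080009] [645.83235135 109.37356171 154.14696764] ((638.903076171875, 84.23863983154297), (52.00630569458008, 10.433029174804688), 78.76914978027344)
side grip 40 [473.7648526  262.50195978  88.50785545] [502.79564358 290.8650134  103.9435372 ] [485.84215357 275.24333544  97.06448754]
box ((805.3407592773438, 63.09944152832031), (228.06863403320312, 221.71139526367188), 82.54141235351562)
```

```bash
cat >> h.py <<'E'
def rot(a,flip=False):
    """tool down, tool x along yaw a (or opposite)"""
    if flip:a+=np.pi
    x=np.array([np.cos(a),np.sin(a),0]);z=np.array([0,0,-1.]);return np.c_[x,np.cross(z,x),z]
HA=np.radians(-19.5); HP=np.array([487.,278.5]); CA=np.radians(-7.5)
def st(): 
    s=read_state(); print('t',round(s['time'],2),'p',np.round(s['eef_pos'],1),'F',np.round(s['ft_force'],2),'M',np.round(s['torque'],2),'gap',round(s['finger_gap'],1),'gf',round(float(np.max(s['gripper_force'])),1)); return s
E
python3 - <<'E'
from h import *
s=st();print(np.round(s['tool_rot'],2).tolist())
for f in(0,1):
    print(f,inverse_kinematics([*HP,66],rot(HA,f)),inverse_kinematics([640,88,190],rot(CA,f)))
E
```

```text
t 0.1 p [224.7 582.9 230.8] F [ 1.32 -0.18  0.16] M [-0.02 -0.   -0.01] gap 85.5 gf 0.0
[[-0.93, 0.36, -0.0], [0.36, 0.93, -0.0], [-0.0, -0.0, -1.0]]
0 [-1.03457128  0.75432827  0.60076524  1.9140419  -0.66259263  0.68060433
 -1.93743693] [-0.65559022  0.70754793  0.69776697  1.60598657 -0.51265318  1.01868125
 -1.50290207]
1 [-0.61798266  0.65098272 -0.00995947  1.89221035  0.0107127   0.5984502
  0.59570068] [-0.31132148  0.60203526  0.12736251  1.58643041 -0.08800106  0.95874176
  1.284376  ]
```

```bash
python3 - <<'E'
from h import *
movep([*HP,190],rot(HA,1)); st(); c=snap('wrist'); print(c['fx'],c['cx'],c['cy'],np.round(c['cam_to_world'],2).tolist())
cv2.imwrite('pics/w1.png',cv2.resize(c['image'],(800,600),interpolation=cv2.INTER_CUBIC))
E
```

```text
t 1.6 p [486.5 279.8 190.1] F [-0.54  0.43 -0.56] M [-0.04  0.    0.  ] gap 85.2 gf 0.0
297.3186396354542 255.06767160908802 188.19233106206508 [[0.33, -0.9, -0.28, 414.81], [0.94, 0.32, 0.1, 304.43], [0.0, -0.3, 0.96, 332.64], [0.0, 0.0, 0.0, 1.0]]
```

View pics/w1.png

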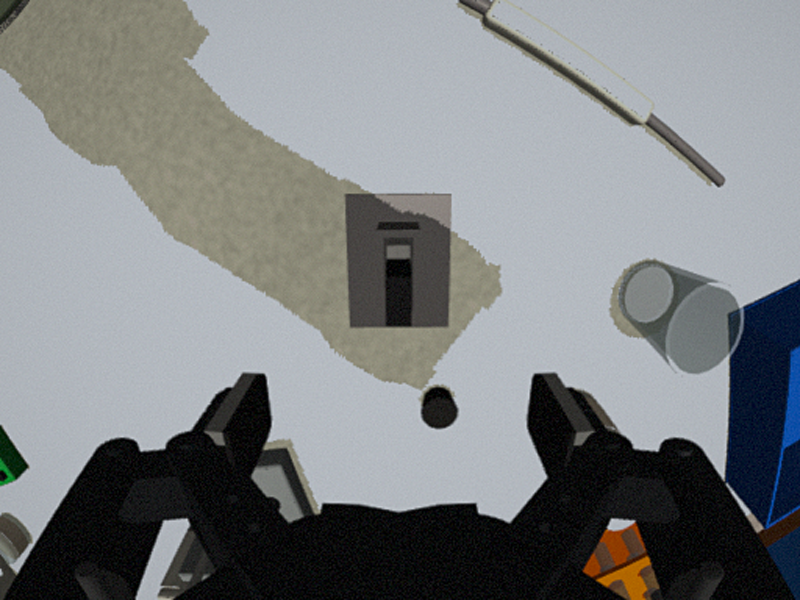

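The hook is centred between the fingers (grip top around (398,290), finger mid-line about 400), and the yaw matches. I'll grip and lift it straight up.

```bash
python3 - <<'E'
from h import *
print(movel([*HP,66],rot(HA,1),guard=15)); st(); clamp(); st()
print(movel([*HP,130],rot(HA,1),max_speed=60)); st()
# up to clearance, look with side cam in front of the eye
R=rot(CA,1); ax=np.array([np.cos(CA),np.sin(CA)])
movel([*HP,250],rot(HA,1)); p=np.array([638.5,88.3])-ax*110
movep([*p,250],R); wait(.3); st()
c=snap('side'); cv2.imwrite('pics/s2.png',cv2.resize(c['image'][90:210,190:350],(800,600),interpolation=cv2.INTER_CUBIC))
c=snap('wrist'); cv2.imwrite('pics/w2.png',cv2.resize(c['image'],(800,600),interpolation=cv2.INTER_CUBIC))
E
```

```text
False
t 2.62 p [487.4 278.8  66.7] F [-0.24 -0.92  0.45] M [ 0.05 -0.01  0.01] gap 85.4 gf 0.0
t 3.27 p [487.  278.4  66.1] F [-0.91 -0.13  5.25] M [-0.28  0.3  -0.04] gap 13.5 gf 59.7
False
t 4.49 p [486.8 278.4 129.6] F [ 0.03 -0.27 -0.15] M [-0.02 -0.03  0.02] gap 12.9 gf 58.8
t 6.49 p [529.3 103.4 249.9] F [-0.38  0.16 -1.35] M [-0.01  0.01 -0.01] gap 13.0 gf 58.8
```

View pics/s2.png

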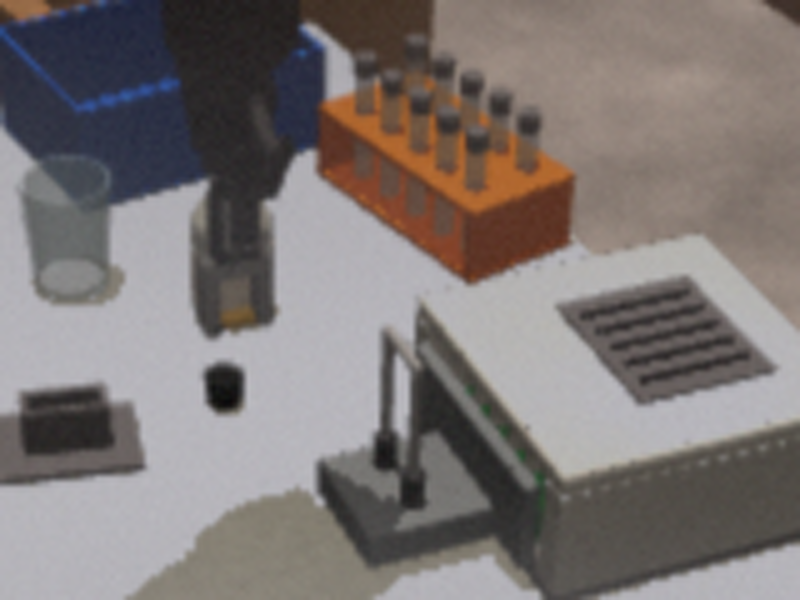

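View pics/w2.png

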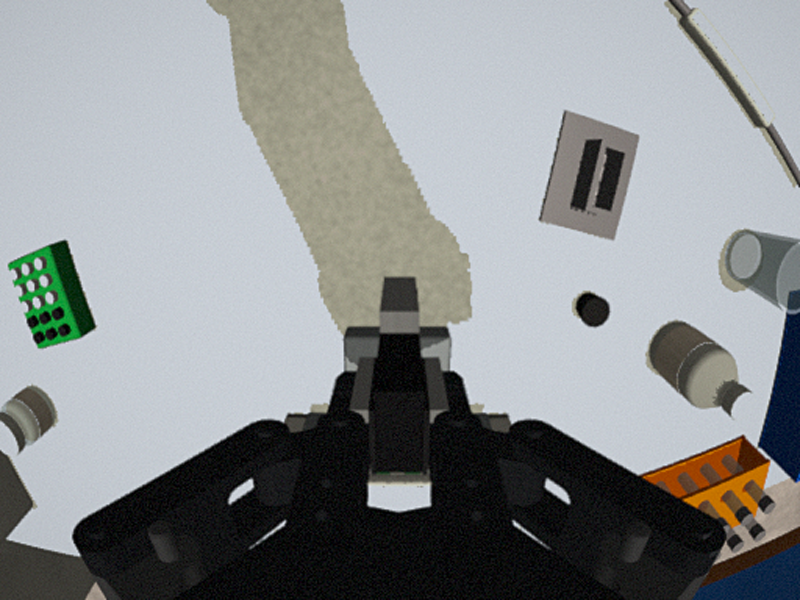

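The side crop shows the hook hanging level, with its orange gate at (237,318) and the bar at (388,332)–(415,365). The hinge side isn't visible. I'll feel the bar's x by touching it lightly with the outside of the leg.

```bash
cat >> h.py <<'E'
AX=np.array([np.cos(CA),np.sin(CA)]); R=rot(CA,1); E0=np.array([638.5,88.3])
def at(d,z): return [*(E0+AX*d),z]
def d_now(): return float((read_state()['eef_pos'][:2]-E0)@AX)
E
python3 - <<'E'
from h import *
movel(at(-60,250),R); movel(at(-60,191),R); movel(at(-42,191),R,max_speed=50); wait(.2); st()
print(movel(at(-12,191),R,max_speed=12,guard=4)); st(); print('contact d',d_now()); 
movel(at(-45,191),R,max_speed=50); st()
E
```

```text
t 8.32 p [596.7  93.8 191. ] F [ 0.86 -0.05 -1.51] M [ 0.02 -0.04 -0.01] gap 13.2 gf 58.8
True
t 9.77 p [613.4  91.5 190.4] F [-1.66  0.78 -0.92] M [-0.04  0.    0.01] gap 13.0 gf 59.0
contact d -25.305910606370446
t 10.31 p [593.9  94.3 191.2] F [ 0.14 -0.18 -1.34] M [-0.04 -0.    0.02] gap 12.8 gf 59.0
```

```bash
python3 - <<'E'
from h import *
D=1.0
movel(at(-45,235),R); movel(at(D,235),R); movel(at(D,218),R,max_speed=60); wait(.2); s=st(); f0=s['ft_force'][2]
print(movel(at(D,192),R,max_speed=12,guard=3)); s=st(); z0=s['eef_pos'][2]; print('z0',z0,d_now())
for k in range(1,9):
    g=movel(at(D,z0-1.25*k),R,max_speed=12,guard=8); s=st()
    if g or s['ft_force'][2]-f0>14: print('STOP'); break
c=snap('side'); cv2.imwrite('pics/s3.png',cv2.resize(c['image'][120:180,240:320],(800,600),interpolation=cv2.INTER_CUBIC))
E
```

```text
t 11.84 p [639.6  88.2 218.3] F [ 0.05 -0.26 -1.23] M [ 0.    0.01 -0.02] gap 13.6 gf 58.9
True
t 12.92 p [639.4  88.2 207.1] F [-0.14  0.48  5.94] M [0.04 0.03 0.02] gap 12.9 gf 59.9
z0 207.0712514372195 0.9508036245429785
t 13.17 p [639.5  88.2 206.2] F [-2.19  0.    7.36] M [-0.05  0.62  0.01] gap 13.2 gf 60.2
t 13.42 p [639.5  88.3 205. ] F [-2.19 -0.02  7.6 ] M [-0.06  0.77  0.01] gap 13.1 gf 60.2
t 13.67 p [639.5  88.2 203.8] F [-1.9  -0.92  8.19] M [-0.04  0.81  0.02] gap 13.6 gf 60.3
t 13.92 p [639.6  88.2 202.6] F [-2.93 -0.52  7.72] M [-0.07  0.73 -0.02] gap 13.5 gf 60.4
t 14.17 p [639.8  88.2 201.5] F [-1.63 -0.05  8.86] M [-0.07  0.55  0.03] gap 13.2 gf 60.5
t 14.42 p [639.9  88.2 200.4] F [-2.64 -0.74  9.87] M [-0.06  0.51 -0.01] gap 13.5 gf 60.8
t 14.67 p [639.8  88.3 199.1] F [-1.9  -0.11  9.92] M [ 0.05  0.69 -0.04] gap 13.3 gf 60.6
t 14.92 p [639.6  88.3 197.7] F [-3.08 -0.28  9.14] M [0.11 0.85 0.02] gap 13.2 gf 60.5
```

View pics/s3.png

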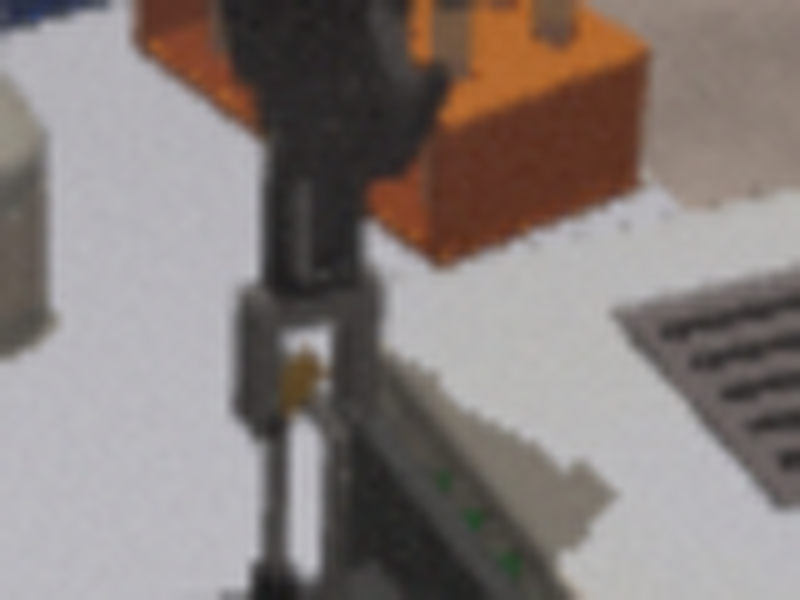

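The gate (300,380) is lifting with its hinge on the left, robot side, so hook +x equals cooler +x. I'll shift the hook 3 mm toward −x to put the bar at about +3, then keep pressing.

```bash
python3 - <<'E'
from h import *
z0=207.07; D=-2.0; f0=-1.23
movel(at(D,read_state()['eef_pos'][2]),R,max_speed=12,guard=8); st()
z=z0-10
while z>z0-33:
    z-=1.0; g=movel(at(D,z),R,max_speed=12,guard=8); s=st(); f=s['ft_force'][2]-f0
    if f>15 : print('STOP'); break
    if z<z0-24 and f<2.5: print('SNAP',z0-z); break
wait(.2);st();print(d_now())
c=snap('side'); cv2.imwrite('pics/s4.png',cv2.resize(c['image'][120:180,240:320],(800,600),interpolation=cv2.INTER_CUBIC))
E
```

```text
t 15.38 p [636.7  88.7 198.3] F [-1.75 -0.08  6.95] M [0.14 0.4  0.03] gap 13.6 gf 60.2
t 15.66 p [636.7  88.7 196.6] F [-2.51  0.8   7.22] M [0.08 0.44 0.02] gap 13.3 gf 60.1
t 15.91 p [636.7  88.7 195.5] F [-1.79  0.41  6.28] M [0.09 0.46 0.06] gap 13.1 gf 60.1
t 16.16 p [636.5  88.7 194.5] F [-1.34  0.85  6.25] M [0.12 0.64 0.04] gap 13.0 gf 60.0
t 16.41 p [636.5  88.8 193.4] F [-3.5  -0.05  5.87] M [ 0.11  0.73 -0.02] gap 13.3 gf 60.0
t 16.66 p [636.4  88.8 192.3] F [-1.97  0.63  6.12] M [ 0.11  0.71 -0.05] gap 13.0 gf 59.9
t 16.91 p [636.4  88.8 191.3] F [-2.83  1.25  5.28] M [ 0.18  0.77 -0.01] gap 13.0 gf 59.9
t 17.16 p [636.3  88.8 190.2] F [-3.11  0.6   5.76] M [ 0.14  0.8  -0.01] gap 13.4 gf 59.8
t 17.41 p [636.3  88.8 189.1] F [-4.07  0.51  4.42] M [0.23 0.94 0.02] gap 13.1 gf 59.7
t 17.66 p [636.4  88.7 188.1] F [-2.73  2.04  4.27] M [ 0.3   0.9  -0.01] gap 13.3 gf 59.6
t 17.91 p [636.4  88.6 187. ] F [-3.72  0.81  3.43] M [ 0.27  0.94 -0.05] gap 13.4 gf 59.6
t 18.16 p [636.4  88.6 186. ] F [-4.2   1.    2.42] M [0.25 0.94 0.01] gap 13.0 gf 59.6
t 18.41 p [636.4  88.6 185. ] F [-3.03  0.51  3.78] M [0.2  0.99 0.02] gap 13.6 gf 59.6
t 18.66 p [636.4  88.5 184. ] F [-3.29  0.75  3.3 ] M [0.14 0.95 0.03] gap 13.4 gf 59.6
t 18.91 p [636.4  88.6 182.9] F [-3.98  0.6   2.83] M [0.15 1.07 0.01] gap 13.2 gf 59.5
t 19.16 p [636.6  88.4 181.8] F [-0.51 -0.46 -0.18] M [0.02 0.02 0.02] gap 13.5 gf 59.3
SNAP 25.0
t 19.36 p [636.8  88.5 182.1] F [-0.26 -0.19 -0.65] M [-0.04 -0.03 -0.03] gap 13.0 gf 59.3
-1.6801484612457842
```

View pics/s4.png

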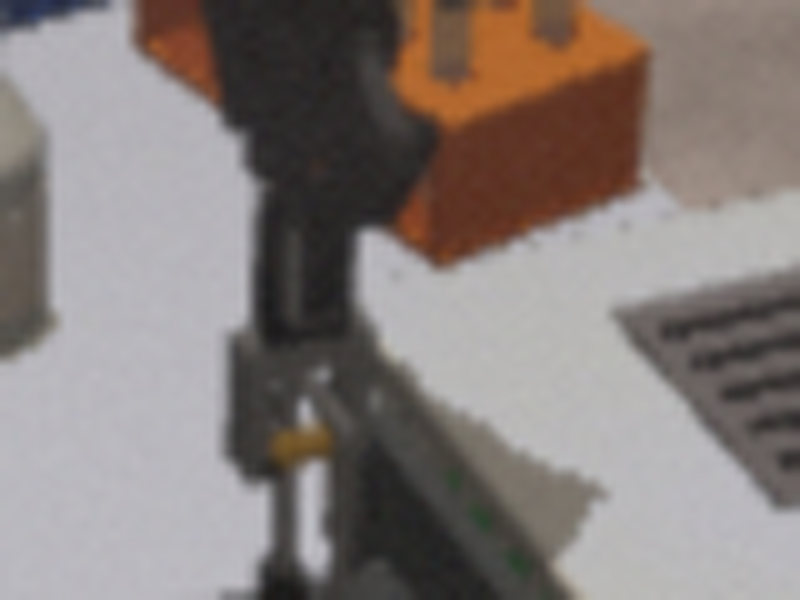

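The gate is shut and level at (300,442) under the bar, and the force dropped to zero. Now I'll draw the tray out.

```bash
python3 - <<'E'
from h import *
z=read_state()['eef_pos'][2]; d0=d_now()
for tgt,v,g in((d0-12,12,10),(d0-60,35,10),(d0-110,35,10),(d0-145,14,7)):
    r=movel(at(tgt,z),R,max_speed=v,guard=g); st(); print(r,d_now()-d0)
    if r and d_now()-d0>-110: break
E
```

```text
t 20.54 p [624.8  90.1 182.1] F [ 2.35 -1.07 -2.48] M [-0.13 -0.72  0.  ] gap 13.1 gf 59.1
False -12.009096321267437
t 22.07 p [577.3  96.4 182.1] F [ 2.18 -1.24 -0.84] M [-0.15 -0.6   0.  ] gap 13.4 gf 59.2
False -59.98948091464746
t 23.64 p [527.7 102.9 182.1] F [ 2.36 -0.37 -2.32] M [-0.18 -0.61 -0.  ] gap 13.2 gf 59.1
False -110.02350846475007
t 24.82 p [515.2 104.6 182.1] F [3.12 0.88 0.06] M [-0.04 -0.97  0.02] gap 13.3 gf 59.7
True -122.55755310246094
```

```bash
python3 - <<'E'
from h import *
z=read_state()['eef_pos'][2]; d0=d_now()
print(movel(at(d0-5,z),R,max_speed=8,guard=7)); st(); d1=d_now(); print(d1-d0)
D=d1+6; movel(at(D,z),R,max_speed=20,guard=8); wait(.2); st()
print(movel(at(D,z-15),R,max_speed=10,guard=3)); st(); wait(.2); s=st()
c=snap('side'); cv2.imwrite('pics/s5.png',cv2.resize(c['image'][130:205,210:310],(800,600),interpolation=cv2.INTER_CUBIC))
E
```

```text
True
t 25.15 p [515.2 104.6 182.1] F [ 3.53  0.17 -0.06] M [-0.1  -1.02  0.01] gap 13.3 gf 59.6
-0.07792012806230275
t 25.8 p [521.  103.8 182. ] F [-0.23  0.1  -1.41] M [-0.05  0.   -0.02] gap 13.6 gf 59.7
True
t 26.79 p [521.1 103.8 171.8] F [0.06 0.21 6.62] M [-0.03  0.26 -0.04] gap 13.1 gf 61.2
t 26.99 p [521.1 103.8 171.8] F [ 0.03 -0.42  6.67] M [ 0.    0.18 -0.01] gap 13.1 gf 61.1
```

View pics/s5.png

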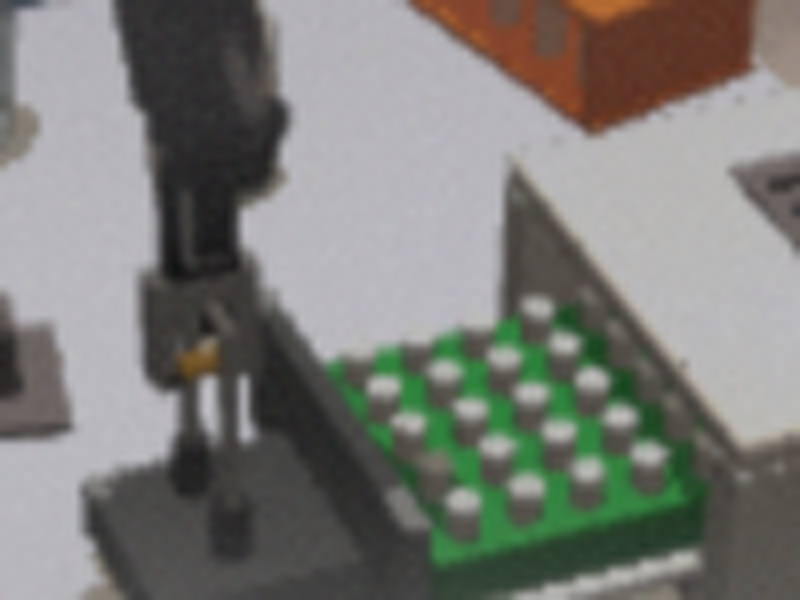

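The tray is fully out against its stop, and the hook's crosspiece rests on the bar with the gate shut at (198,358). I'll ease off the force, release and retreat.

```bash
python3 - <<'E'
from h import *
p=read_state()['eef_pos']; movel([p[0],p[1],p[2]+.6],R,max_speed=10); st()
open_gripper(); wait(.3); st()
movel([p[0],p[1],300],R,max_speed=80); wait(1.); st()
c=snap('side'); cv2.imwrite('pics/s6.png',cv2.resize(c['image'][130:205,210:310],(800,600),interpolation=cv2.INTER_CUBIC))
E
```

```text
t 27.3 p [521.  103.8 172.3] F [ 1.4   0.17 -0.41] M [ 0.02 -0.01 -0.01] gap 13.6 gf 59.9
t 28.29 p [521.1 103.8 172.4] F [ 0.18 -0.77  0.94] M [0.01 0.02 0.02] gap 85.5 gf 0.0
t 31.03 p [521.1 103.8 300. ] F [-0.08  0.57  0.96] M [-0.    0.07  0.01] gap 85.5 gf 0.0
```

View pics/s6.png

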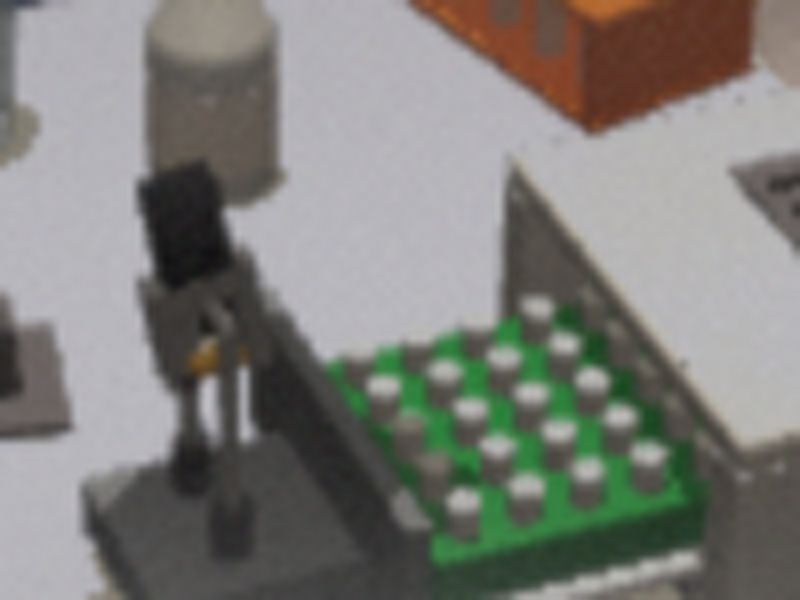

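The hook sits on the bar, tilted slightly, with the gate shut at (210,357). I'll check that it is at rest, then hand in.

```bash
python3 - <<'E'
from h import *
f=lambda i:cv2.GaussianBlur(i[145:185,222:247],(5,5),0).astype(float)
a=f(np.load('side.npz')['image']); wait(2); b=f(camera('side')['image']); wait(1); c=f(camera('side')['image'])
m1,m2=abs(a-b).max(),abs(b-c).max(); print(m1,m2)
if m2<20: print(finish_job())
E
```

```text
2.0 3.0
the job is handed in; nothing more can be done
None
```

The hook is clipped on the eye with its gate shut, the tray is drawn out to its stop, the hand has let go and is clear, and the job is handed in at about 34 s of the 64 s allowed; no verdict was returned.

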